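# Re-pin the stay of a vent shutter

### The job

The vent box on the worktop has a spring-closed sliding shutter, held by a flat stay with a long slot and three round holes that drops over an upright pin. Lift the stay off the pin, draw the shutter open, and drop the middle one of the three round holes over the pin, so that the stay lies flat and holds the shutter open by itself. Then let go; do not disturb the things standing around.

Things in the scene. Friction and masses are not known exactly. Their poses are not given: they have to be found in the camera images.
- vent_box: Grey sheet-metal vent box, 120 (x) x 360 (y) x 75 (z) mm, fixed to the worktop. Origin: centre of its underside; y runs along its length. On its top an aluminium shutter slides over a grille and opens towards -y; a flat stay hinged to it runs towards +y over an upright pin.
- bracket_mid (a point): Middle of the slotted bracket on the box's top (box x 0, y 55, z 75 mm). The pin is clamped in it by hand, anywhere within 8 mm of this point along box y; where is not reported: see or feel it. Steel pin 7 mm thick, the last 4.5 mm tapering to 4.4 mm; its tip is 117.5 mm above the worktop, 8 mm above the seated stay's upper face. Its 12 mm foot ends 6.5 mm below the seated stay.
- shutter (a joint): How far the shutter is open along box -y, in m: 0 closed (a stop), 0.095 fully open. A spring pulls it shut, about 5 N when closed, 8 N at 0.055; let go, it springs back. With the stay's middle hole over the pin it reads 0.055, give or take 0.0095 according to where the pin is clamped (first hole about 0.030, third about 0.080).
- stay (a joint): Angle of the stay about its hinge, in rad: 0 lies flat (seated over the pin; a stop), positive with the grip end raised, up to 1.2. The hinge is loose: the stay falls by its own weight. Lying on the pin's tip instead of over it, it reads about 0.1 near the middle hole. To clear the pin with the slot takes about 0.23.
- stay_grip (a point): Centre of the black upright grip on the stay's 12 mm wide free end: 12 mm (box x) x 26 (box y) x 26 mm high, 180 mm from the hinge, 13 mm above the strip's middle plane; room under the stay 29 mm. Pinched along box x it pivots stiffly between the pads and may creep some mm along them under the spring; a steel guard 30 mm wide, 24 mm high, 14 mm nearer the hinge, stops the fingers.
- stay_hole (a point): Centre of the stay's middle round hole, at the strip's middle plane. The stay is a steel strip 20 mm wide, 5 mm thick, about 0.12 kg. Measured from the hinge: slot 26 x 10 mm centred at 70 mm (over the pin at the start); round holes of 10 mm diameter at 100, 125 (the middle one) and 150 mm.
- stay_hinge (a point): Centre of the stay's hinge on the shutter, 107 mm above the worktop; it moves with the shutter and lies at box y = -15 mm when the shutter is closed. The hinge axis is the box's x.
- small_tin: Bystander: small food tin, 57 x 57 x 72 mm, standing beyond the box's +y end. Origin: centre of its underside.
- timer: Bystander: round kitchen timer, 66 x 66 x 48 mm, off the box's -y end. Origin: centre of its underside.
- peg_2: Bystander: wooden clothes peg, 15 x 72 x 12 mm, lying in front of the box. Origin: centre of its underside.

How it is judged:
By the outcome, as a careful person would: the job done as asked, in the order asked, and still so for the second after the job is handed in, with the robot touching nothing.
It also fails if it takes over 64 s, if anything falls off the work surface, if the arm or the gripper's body presses on something with over 40 N, if the wrist force passes 120 N, or if a joint passes its speed limit or range.

### The arm

A 7-joint arm with a two-finger parallel gripper is mounted at the origin on a cart in front of the work surface, level with it; the furniture and walls round the work are solid. World frame = base frame: x ahead of the robot, y to its left, z up, the work surface at z = 0. Lengths are in m, angles in rad, forces in N, time in s.
With the tool pointing down it reaches from about 0.35 to 0.775 m from the base axis. Payload 3.1 kg.
Tool frame: the origin (TCP) lies between the finger pads; the fingertips stand 14 mm ahead of it and the grasp point (between the pads) lies 5 mm behind it; z points along the fingers, y is the line along which they close (so a half turn about z gives the same grasp; the last joint's range is limited). The gripper opens to 85 mm and grips with 20 to 120 N. Pads are 22 mm wide; open, the fingers measure 114 mm over their backs; the gripper's body (76 mm by 85 mm) begins 54 mm behind the grasp point. The pads swing forward as they close: fully open they stand 13 mm farther back than shut.
Start: joints at [1.077, 0.311, 0.014, 1.512, -0.004, 1.319, -0.027], TCP at [0.24, -0.495, 0.245] pointing down, gripper open.
Joint ranges: [-2.7, 2.7], [-0.3, 1.91], [-1.27, 1.3], [0.12, 2.57], [-1.44, 4.58], [0.2, 2.03], [-3.05, 3.05]. Speed limits (rad/s): [2.79, 2.79, 3.14, 3.14, 3.14, 3.14, 3.14].

### API

Orientations are given as a unit quaternion [x, y, z, w].
In Python, from bench import bot, eyes gives the robot as it stands. The module is installed in compiled form; this text tells all that it offers.
- The arm moves only by the tool drive_tool, never from a script. Its argument "targets" is a list of rows, each a list of 4 numbers: the shift along the world's x, y, z in m, then the turn about the world's z in rad. A call has 1 to 5 rows; each row is the pose to reach, as a shift and turn from the pose commanded when the call began; what a row does not reach only later rows make up. A row lasts 1/12 s, in which the tool goes at most 41.7 mm and 7.16 degrees, less where a joint would pass 70% of its speed; a pose out of reach is approached as far as the arm can. A call with a gripper value outside its range is refused whole. "hand" is the opening, from 0 (shut) to 1 (fully open), set as the call begins (left out, the last holds). The fingers move at their own pace and stop on an object; "squeeze" is the grip in N (left out, the last holds). Time passes only in rows, so rows that repeat a pose let the fingers close. It gives the time, the measured TCP pose, the force, the opening and the grip force at its end, in the units of the state.
- bot.state(): the state, without advancing time (a new reading comes with each control period).
- eyes.grab_frame(name): name is "side" or "top"; returns (picture, depth): 420x560x3 uint8, red, green, blue; 420x560 float32, m along the optical axis (not along the pixel's ray), 0 where there is no reading.
- eyes.camera_params(name): a dict with "mtx" (3x3 intrinsics, pixels), "R" (3x3) and "t" (3): a world point X has camera coordinates R X + t. Camera axes: x right, y down, z forward; pixel columns grow to the right and rows downward; lengths in m; the calibration is good to about 2 mm. A picture is of the moment at which its call begins. camera_params takes no time and is no camera call.
- bot.sign_off(): hands the job in; it is judged then, once.
The state is a dict: "clock": time; "joints": joint angles; "qvel": joint speeds; "joint_efforts": joint torques, N m; "tcp_pos": TCP position; "tool_rot": TCP orientation; "ft_force": force on the tool from outside, world axes, zero at the start; "moment": the same for the moment, N m; "grip_width": opening from 0.0 (shut) to 1.0 (fully open); "grasp_force": force on a finger pad.
Only numpy, scipy, OpenCV 4.12 (cv2) and the standard library are available. Lean on these libraries where they do the work, as an engineer would, in place of code of your own. Each camera call takes 0.05 s, during which the arm holds its last target. There are 200 camera calls.

## Working session

There is one attempt and no reset: what is moved stays moved. The work goes in short steps, Python scripts to look and compute and a tool call to move; the robot and the scene stay as the last step left them, time stands still between calls to the robot, and variables do not carry over. Pictures are saved under pics/ and viewed, at most 10 in all, crops included, and the job is handed in when it is done.

Besides the shell and the picture viewer there is one more tool, called after "Emit:" as name([rows], argument=value, ...), one row to a line, values as JSON. drive_tool: Moves the arm, as the interface text tells. Its arguments: {"type":"object","properties":{"targets":{"type":"array"},"hand":{"type":"number"},"squeeze":{"type":"number"}},"required":["targets"]}

```bash
mkdir -p pics
cat > h.py <<'E'
import numpy as np, cv2
from bench import bot, eyes
def grab(n,f=None):
    p,d=eyes.grab_frame(n)
    if f: cv2.imwrite('pics/'+f,p[:,:,::-1])
    return p,d
def world(n,d,u,v):
    c=eyes.camera_params(n); z=d[v,u]
    return c['R'].T@(np.linalg.inv(c['mtx'])@np.array([u,v,1.])*z-c['t'])
def cloud(n,d):
    c=eyes.camera_params(n); v,u=np.mgrid[:420,:560]
    P=(np.linalg.inv(c['mtx'])@np.stack([u,v,1+0*u]).reshape(3,-1))*d.reshape(1,-1)
    return ((P.T-c['t'])@c['R']).reshape(420,560,3)
def proj(n,X):
    c=eyes.camera_params(n); p=c['mtx']@(c['R']@np.array(X)+c['t']); return p[:2]/p[2]
def plane(n,u,v,z):
    c=eyes.camera_params(n); r=c['R'].T@np.linalg.inv(c['mtx'])@np.array([u,v,1.]); o=-c['R'].T@c['t']
    return o+r*(z-o[2])/r[2]
E
python3 - <<'E'
from h import *
for n in('side','top'):
    p,d=grab(n,n+'0.png'); c=eyes.camera_params(n); print(n,-c['R'].T@c['t'],c['R'][2],c['mtx'][0,0])
    np.save(n+'d.npy',d)
s=bot.state();print(s['clock'],s['tcp_pos'],s['tool_rot'],s['grip_width'])
E
```

```text
side [0.09745088 0.64360873 0.69616365] [ 0.43048621 -0.64977862 -0.62647376] 412.4726173779179
top [0.33458275 0.06161559 1.09665433] [ 0.16380034 -0.00263033 -0.98649   ] 401.0511276486706
0.1 [ 0.23986891 -0.49424928  0.24432984] [ 9.74588159e-01  2.24001821e-01 -2.66257207e-04 -1.01714058e-03] 0.9976260703855472
```

View pics/top0.png

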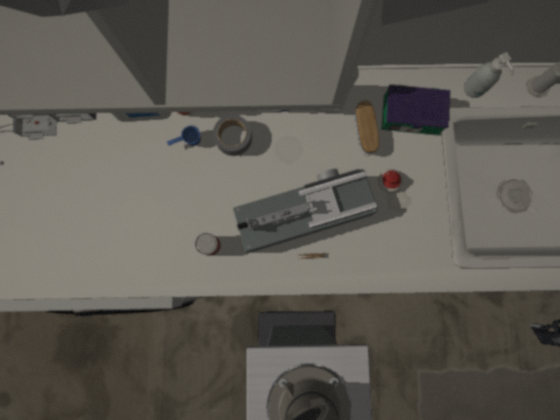

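View pics/side0.png

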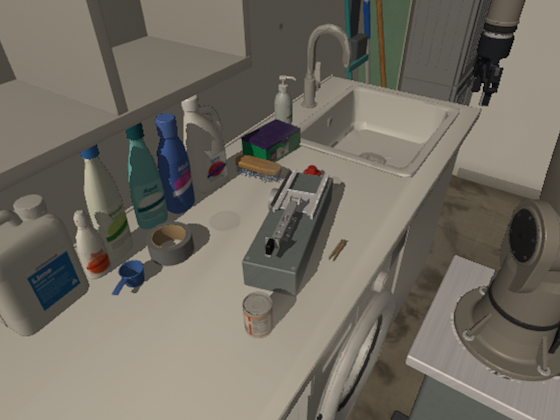

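The top view shows the box centred near (305,210), the grip at (243,225), the tin at (207,243), the timer at (391,179) and the peg at (312,256). The side view shows the grip at (270,245) and the pin to its right. Next I measure the box and grip from depth.

```bash
cat > m.py <<'E'
from h import *
import sys
tag=sys.argv[1]
p,d=grab('top'); C=cloud('top',d)
ps,ds=grab('side'); Cs=cloud('side',ds)
m=((C[...,2]>.06)&(C[...,2]<.15)).astype(np.uint8); m[:,:228]=0; m[:,381:]=0; m[:160]=0; m[260:]=0
n,l,st,_=cv2.connectedComponentsWithStats(m); k=1+st[1:,4].argmax()
m2=(l==k)&(abs(C[...,2]-.075)<.008)
X=C[m2][:,:2]
r=cv2.minAreaRect(X.astype(np.float32)); print('rect',r)
for n_,pp,cc in(('top',p,C),('side',ps,Cs)):
    dark=((pp.max(2)<40)&(cc[...,2]>.09)&(cc[...,2]<.2)&(cc[...,1]<.3)&(cc[...,1]>0)&(cc[...,0]>.4)&(cc[...,0]<.6))
    Q=cc[dark]; print(n_,'grip',dark.sum(),Q.mean(0),Q.min(0),Q.max(0)) if dark.sum() else print(n_,0)
cv2.imwrite(f'pics/{tag}.png',np.vstack([cv2.resize(p[160:260,225:385,::-1],(640,400),interpolation=3)[:300],cv2.resize(ps[160:295,240:345,::-1],None,fx=2.2,fy=2.2,interpolation=3)[:, :].copy() if 0 else np.pad(cv2.resize(ps[160:295,240:345,::-1],None,fx=2.2,fy=2.2,interpolation=3),((0,0),(0,409),(0,0)))]))
E
python3 m.py c1
```

```text
rect ((0.5154455304145813, 0.0023285895586013794), (0.14183203876018524, 0.3607586920261383), 16.002178192138672)
top grip 35 [0.45819549 0.15678685 0.13136236] [0.45200794 0.1479544  0.12173414] [0.46365995 0.16524606 0.13703999]
side grip 101 [0.45317824 0.16366223 0.12603557] [0.44786201 0.14966605 0.11045186] [0.46177271 0.17382274 0.13562714]
```

View pics/c1.png

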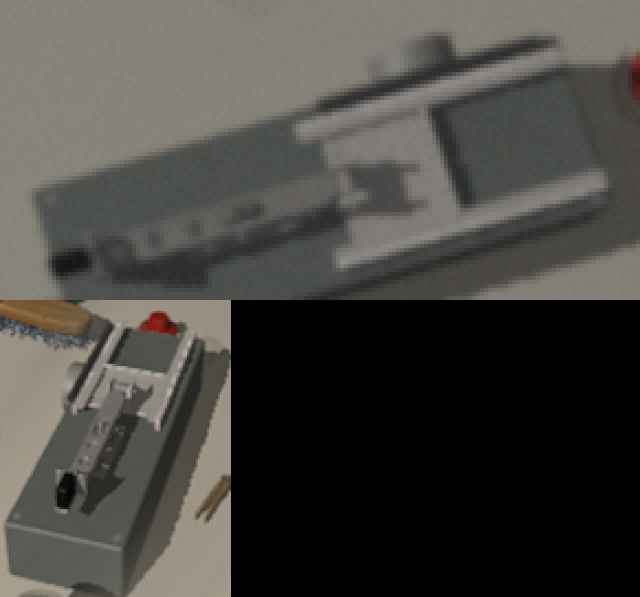

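Run:
```python
from h import *
o=np.array([.505,-.0007]);u=np.array([-.2757,.9613]);v=np.array([.9613,.2757])
out=[]
for n in('top','side'):
    im=cv2.imread(f'pics/{n}0.png')
    a=[proj(n,[*(o+u*y),z]) for y,z in((.055,.1175),(.047,.1175),(.063,.1175),(.055,.1095),(-.015,.107),(.165,.133),(.180-.015+.013,.133))]
    print(n,np.round(a,1).tolist())
    c=np.mean([a[4],a[5]],0).astype(int)
    w=30; z=9
    cr=im[c[1]-32:c[1]+32,c[0]-44:c[0]+44] 
    cr=cv2.resize(cr,None,fx=9,fy=9,interpolation=cv2.INTER_CUBIC)[:580]
    cr=np.clip(cr.astype(float)*1.5,0,255).astype(np.uint8)
    for i,q in enumerate(a):
        t=((q-c+[44.5,32.5])*9).astype(int); cv2.circle(cr,tuple(map(int,t)),2,[(0,255,0),(0,0,255),(255,0,0),(0,255,255),(255,0,255),(255,255,0),(255,255,255)][i],-1)
    print(n,'origin',c-[44,32]); cv2.imwrite(f'pics/z{n}.png',cr)
```

```text
top [[285.2, 212.4], [288.3, 211.5], [282.1, 213.4], [285.2, 212.9], [311.9, 205.0], [241.8, 224.6], [236.7, 226.1]]
top origin [232 182]
side [[284.9, 213.8], [286.0, 211.6], [283.8, 216.0], [284.9, 216.6], [293.7, 199.3], [268.6, 241.1], [266.4, 245.4]]
side origin [237 188]
```

View pics/ztop.png

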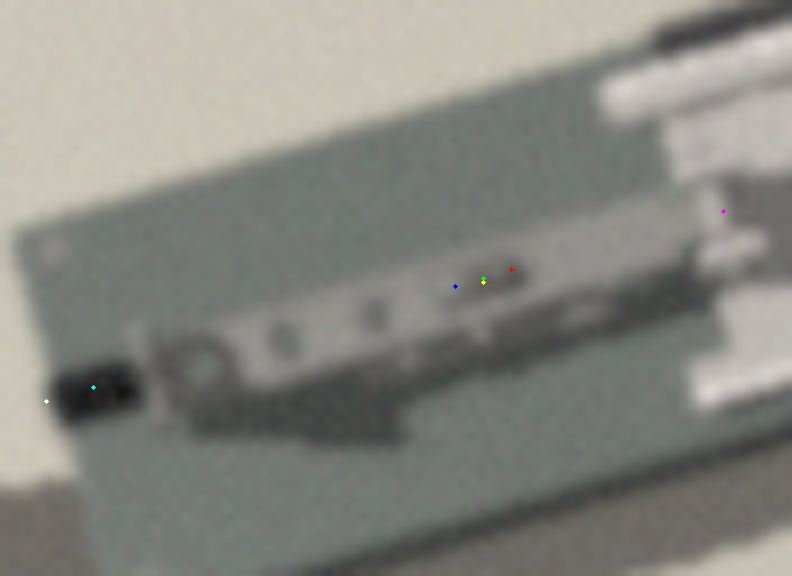

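View pics/zside.png

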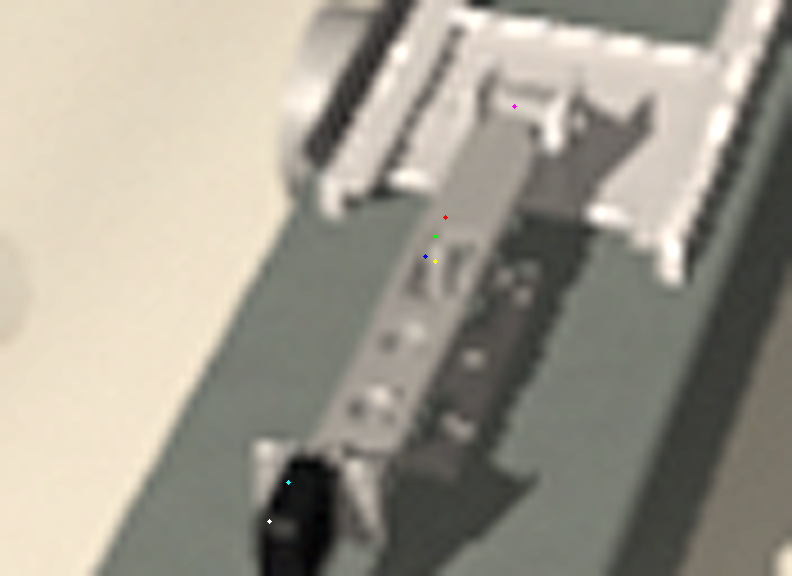

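The pin shows as a light blob in the slot's +y end: (455,285) in the top crop and (437,252) in the side crop. That puts it at box y ≈ 61 mm, so the shutter target is about 0.049. The grip centre is at about (0.458,0.157) and the box yaw is 16°. Moving to above the grip now.

Emit:
drive_tool([
  [0.015,0.036,0,0.08],
  [0.03,0.072,0,0.16],
  [0.045,0.108,0,0.24],
  [0.06,0.144,0,0.32],
  [0.075,0.18,0,0.4],
], hand=1)

```text
clock: 0.62
tcp_pos: [0.3154, -0.3129, 0.2451]
tool_rot: [0.91, 0.415, -0.0, -0.0]
ft_force: [0.3, -0.6, -0.5]
grip_width: 0.998
grasp_force: 0.0
```

Emit:
drive_tool([
  [0.012,0.036,0,0.08],
  [0.024,0.072,0,0.16],
  [0.036,0.108,0,0.24],
  [0.048,0.144,0,0.32],
  [0.06,0.18,0,0.4],
])

```text
clock: 1.03
tcp_pos: [0.3752, -0.133, 0.2454]
tool_rot: [0.809, 0.587, -0.0, 0.0]
ft_force: [1.4, -0.2, 0.1]
grip_width: 0.998
grasp_force: 0.0
```

Emit:
drive_tool([
  [0.012,0.036,0,0.08],
  [0.024,0.072,0,0.16],
  [0.036,0.108,0,0.24],
  [0.048,0.144,0,0.32],
  [0.06,0.18,0,0.4],
])

```text
clock: 1.45
tcp_pos: [0.4353, 0.0469, 0.2455]
tool_rot: [0.677, 0.736, 0.0, 0.0]
ft_force: [0.8, -0.5, -1.2]
grip_width: 0.999
grasp_force: 0.0
```

Emit:
drive_tool([
  [0.007,0.036,-0.018,0.08],
  [0.014,0.072,-0.036,0.16],
  [0.022,0.114,-0.05,0.198],
  [0.022,0.114,-0.05,0.198],
  [0.022,0.114,-0.05,0.198],
])

```text
clock: 1.87
tcp_pos: [0.4558, 0.1624, 0.1942]
tool_rot: [0.599, 0.801, -0.0, -0.002]
ft_force: [0.3, -0.2, 0.5]
grip_width: 1.002
grasp_force: 0.0
```

Emit:
drive_tool([
  [0.001,-0.003,-0.025,0],
  [0.001,-0.003,-0.045,0],
  [0.001,-0.003,-0.06,0],
  [0.001,-0.003,-0.076,0],
  [0.001,-0.003,-0.076,0],
])

```text
clock: 2.28
tcp_pos: [0.4564, 0.1527, 0.1168]
tool_rot: [0.603, 0.798, -0.003, -0.001]
ft_force: [-1.0, -0.8, -0.6]
grip_width: 1.004
grasp_force: 0.0
```

Run:
```python
from h import *
print(bot.state()['tcp_pos'])
out=[]
for n,(a,b) in(('top',(195,215)),('side',(235,175))):
    p,d=grab(n); out.append(cv2.resize(p[b-30:b+90 if n=='side' else b+50,a:a+80][:,:,::-1],(400,600 if n=='side' else 400),interpolation=3))
out[0]=np.pad(out[0],((0,200),(0,0),(0,0)))
cv2.imwrite('pics/g1.png',np.clip(np.hstack(out)*1.3,0,255).astype(np.uint8))
```

```text
[0.45636604 0.15271032 0.11681141]
```

View pics/g1.png

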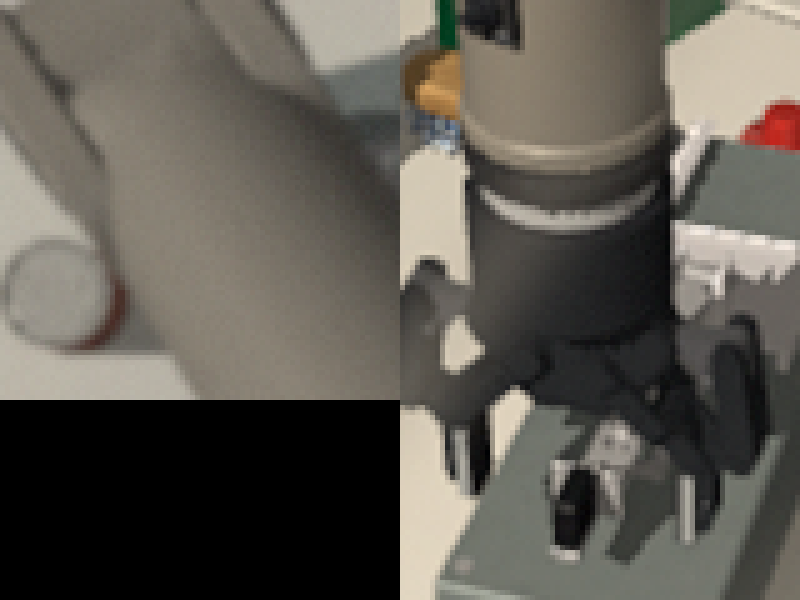

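The side view shows the fingers straddling the grip, which sits at (575,500). The tool looks a few mm too near the hinge. Settling, then checking.

Emit:
drive_tool([
  [-0.001,0.004,0,0],
  [-0.001,0.004,0,0],
  [-0.001,0.004,0,0],
  [-0.001,0.004,0,0],
])

```text
clock: 2.72
tcp_pos: [0.4577, 0.1604, 0.1201]
tool_rot: [0.602, 0.799, 0.001, 0.001]
ft_force: [-0.0, -0.1, 0.3]
grip_width: 0.997
grasp_force: 0.0
```

Emit:
drive_tool([
  [0,0,0,0],
  [0,0,0,0],
  [0,0,0,0],
])

```text
clock: 2.97
tcp_pos: [0.4572, 0.1601, 0.1194]
tool_rot: [0.602, 0.799, 0.0, 0.0]
ft_force: [0.2, -0.3, 0.3]
grip_width: 1.002
grasp_force: 0.0
```

Emit:
drive_tool([
  [0,-0.001,-0.002,0],
  [0,-0.001,-0.002,0],
  [0,-0.001,-0.002,0],
  [0,-0.001,-0.002,0],
  [0,-0.001,-0.002,0],
], hand=0, squeeze=60)

```text
clock: 3.38
tcp_pos: [0.4572, 0.1592, 0.1173]
tool_rot: [0.602, 0.799, -0.0, -0.0]
ft_force: [0.5, 0.0, -0.4]
grip_width: 0.296
grasp_force: 0.0
```

Emit:
drive_tool([
  [0,0,0,0],
  [0,0,0,0],
  [0,0,0,0],
  [0,0,0,0],
  [0,0,0,0],
])

```text
clock: 3.8
tcp_pos: [0.4579, 0.1595, 0.1176]
tool_rot: [0.602, 0.799, 0.001, 0.0]
ft_force: [2.7, 0.4, -1.7]
grip_width: 0.129
grasp_force: 61.4
```

Emit:
drive_tool([
  [0.0002,-0.0008,0.009,0],
  [0.0006,-0.002,0.018,0],
  [0.001,-0.0038,0.0268,0],
  [0.0017,-0.006,0.0355,0],
  [0.0017,-0.006,0.0355,0],
])

```text
clock: 4.22
tcp_pos: [0.4599, 0.1525, 0.154]
tool_rot: [0.603, 0.798, 0.001, 0.001]
ft_force: [4.8, -0.3, -3.7]
grip_width: 0.125
grasp_force: 60.6
```

Emit:
drive_tool([
  [0.0008,-0.0025,0.0087,0],
  [0.0016,-0.0054,0.0171,0],
  [0.0016,-0.0054,0.0171,0],
  [0.0016,-0.0054,0.0171,0],
])

```text
clock: 4.55
tcp_pos: [0.4612, 0.1476, 0.1697]
tool_rot: [0.602, 0.798, 0.001, 0.001]
ft_force: [5.5, 0.2, -4.0]
grip_width: 0.128
grasp_force: 66.6
```

Emit:
drive_tool([
  [0.003,-0.011,0,0],
  [0.006,-0.022,0,0],
  [0.009,-0.033,0,0],
  [0.012,-0.044,0,0],
  [0.0154,-0.054,0,0],
])

```text
clock: 4.97
tcp_pos: [0.4749, 0.1002, 0.1707]
tool_rot: [0.6, 0.8, 0.004, -0.003]
ft_force: [0.8, 9.6, 1.8]
grip_width: 0.131
grasp_force: 67.0
```

Emit:
drive_tool([
  [0,0,0,0],
  [0,0,0,0],
  [0,0,0,0],
])

```text
clock: 5.22
tcp_pos: [0.475, 0.0996, 0.1705]
tool_rot: [0.601, 0.8, 0.003, -0.002]
ft_force: [1.5, 7.7, 0.6]
grip_width: 0.126
grasp_force: 66.8
```

Run:
```python
from h import *
p,d=grab('top'); q,e=grab('side')
a=cv2.resize(p[160:260,225:385,::-1],(640,400),interpolation=3)[:260]
b=cv2.resize(q[150:270,240:400,::-1],(453,340),interpolation=3)
cv2.imwrite('pics/o1.png',np.vstack([a,np.pad(b,((0,0),(0,187),(0,0)))]))
```

```text
(no output)
```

View pics/o1.png

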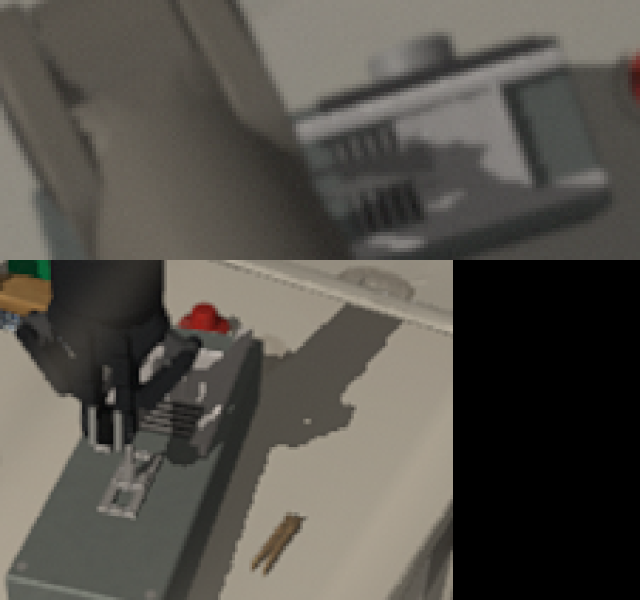

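The shutter is drawn open and held at about 8 N. In the side view the pin and bracket are now in plain sight near crop (130,460), so I'm enlarging that area.

Run:
```python
from h import *
q,e=grab('side')
o=np.array([.505,-.0007]);u=np.array([-.2757,.9613])
b=cv2.resize(q[205:245,265:310,::-1],(675,600),interpolation=3)
for y,z,c in((.047,.1175,(0,0,255)),(.055,.1175,(0,255,0)),(.063,.1175,(255,0,0)),(.055,.075,(0,255,255)),(.063,.075,(255,0,255)),(.047,.075,(255,255,0))):
    t=(proj('side',[*(o+u*y),z])-[264.5,204.5])*15; cv2.circle(b,(int(t[0]),int(t[1])),4,c,-1); print(y,z,t)
cv2.imwrite('pics/p1.png',b)
```

```text
0.047 0.1175 [321.9072244  106.90123612]
0.055 0.1175 [306.02749826 139.41658857]
0.063 0.1175 [289.94018729 172.35699203]
0.055 0.075 [308.17924887 355.67774191]
0.063 0.075 [292.563013   389.05487695]
0.047 0.075 [323.59963606 322.71920118]
```

View pics/p1.png

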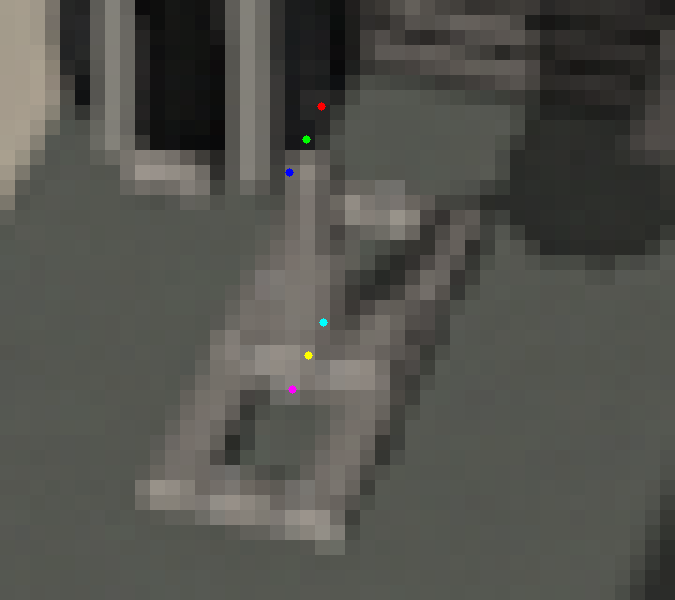

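The pin tip in the enlargement is at about (307,150), which gives y ≈ 57–62. I'll over-open slightly (s ≈ 58), lower onto the pin tip, then ease back until the hole drops.

Emit:
drive_tool([
  [0.0012,-0.004,0,0],
  [0.0022,-0.008,0,0],
  [0.0014,-0.005,-0.0105,0],
  [0.0004,-0.0012,-0.0212,0],
  [-0.0003,0.001,-0.0311,0],
])

```text
clock: 5.78
tcp_pos: [0.4747, 0.1008, 0.1398]
tool_rot: [0.6, 0.8, 0.003, -0.001]
ft_force: [0.8, 7.7, 4.4]
grip_width: 0.126
grasp_force: 62.1
```

Emit:
drive_tool([
  [0,0,0,0],
  [0,0,0,0],
  [0,0,0,0],
])

```text
clock: 6.03
tcp_pos: [0.4746, 0.1011, 0.1396]
tool_rot: [0.6, 0.8, 0.003, -0.002]
ft_force: [1.6, 8.9, 1.9]
grip_width: 0.13
grasp_force: 61.6
```

Emit:
drive_tool([
  [0,0.0005,-0.002,0],
  [0,0.0005,-0.004,0],
  [0,0.0008,-0.006,0],
  [0,0.0008,-0.006,0],
])

```text
clock: 6.37
tcp_pos: [0.4744, 0.102, 0.1338]
tool_rot: [0.6, 0.8, 0.003, -0.002]
ft_force: [-0.5, 9.4, 4.8]
grip_width: 0.131
grasp_force: 62.1
```

Emit:
drive_tool([
  [0,0.0003,-0.0015,0],
  [0,0.0005,-0.003,0],
  [0,0.0005,-0.003,0],
  [0,0.0005,-0.003,0],
])

```text
clock: 6.7
tcp_pos: [0.4742, 0.1028, 0.131]
tool_rot: [0.6, 0.8, 0.003, -0.002]
ft_force: [-0.7, 8.4, 4.4]
grip_width: 0.129
grasp_force: 62.1
```

Emit:
drive_tool([
  [0,0.0002,-0.0015,0],
  [0,0.0004,-0.003,0],
  [0,0.0004,-0.003,0],
  [0,0.0004,-0.003,0],
])

```text
clock: 7.03
tcp_pos: [0.474, 0.1035, 0.1278]
tool_rot: [0.6, 0.8, 0.003, -0.003]
ft_force: [-1.8, 9.4, 4.6]
grip_width: 0.128
grasp_force: 62.1
```

Run:
```python
from h import *
q,e=grab('side'); p,d=grab('top')
b=cv2.resize(q[175:250,255:330,::-1],(600,600),interpolation=3)
cv2.imwrite('pics/p2.png',b); cv2.imwrite('pics/t2.png',p[:,:,::-1])
```

```text
(no output)
```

View pics/p2.png

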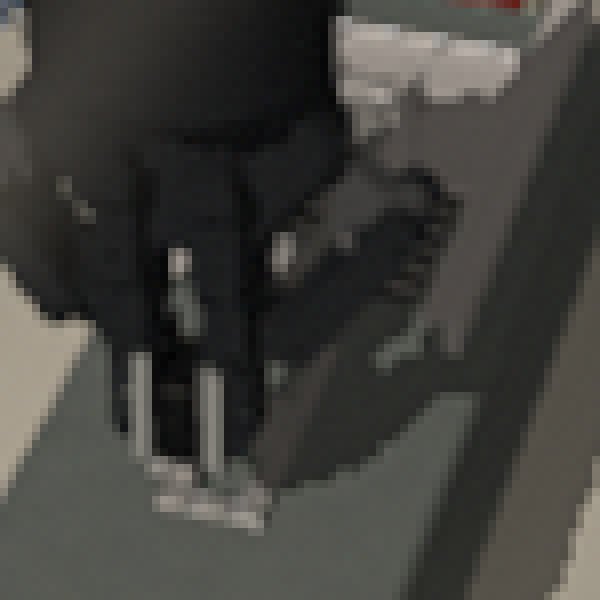

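The downward force has stayed at about 4.5 N, which is pivot friction, while the stay went below the tip-rest angle. So the middle hole is over the pin, with s ≈ 57. The side view shows the grip low, with the fingers at (170,420). Continuing down to seat it.

Emit:
drive_tool([
  [0,0.0003,-0.0025,0],
  [0,0.0005,-0.005,0],
  [-0.0001,0.0007,-0.0075,0],
  [-0.0001,0.0008,-0.0095,0],
  [-0.0001,0.0008,-0.0095,0],
])

```text
clock: 7.55
tcp_pos: [0.4737, 0.1044, 0.118]
tool_rot: [0.6, 0.8, 0.003, -0.003]
ft_force: [-0.2, 11.5, 3.6]
grip_width: 0.13
grasp_force: 62.2
```

Emit:
drive_tool([
  [0,0,-0.001,0],
  [0,0,-0.002,0],
  [0,0,-0.002,0],
])

```text
clock: 7.8
tcp_pos: [0.4738, 0.1045, 0.1171]
tool_rot: [0.6, 0.8, 0.003, -0.003]
ft_force: [-1.3, 8.8, 7.8]
grip_width: 0.128
grasp_force: 63.1
```

Emit:
drive_tool([
  [-0.0003,0.001,0,0],
  [-0.0006,0.002,0,0],
  [-0.0009,0.003,0,0],
  [-0.0009,0.003,0,0],
  [-0.0009,0.003,0,0],
])

```text
clock: 8.22
tcp_pos: [0.4733, 0.1064, 0.1171]
tool_rot: [0.6, 0.8, 0.002, -0.002]
ft_force: [-1.9, 8.0, 8.6]
grip_width: 0.131
grasp_force: 63.0
```

Emit:
drive_tool([
  [-0.0003,0.001,0,0],
  [-0.0006,0.002,0,0],
  [-0.0006,0.002,0,0],
  [-0.0006,0.002,0,0],
])

```text
clock: 8.55
tcp_pos: [0.4729, 0.1077, 0.1171]
tool_rot: [0.6, 0.8, 0.002, -0.002]
ft_force: [-1.9, 7.2, 8.6]
grip_width: 0.129
grasp_force: 63.0
```

Emit:
drive_tool([
  [-0.0003,0.001,0,0],
  [-0.0006,0.002,0,0],
  [-0.0009,0.003,0,0],
  [-0.0009,0.003,0,0],
])

```text
clock: 8.88
tcp_pos: [0.4729, 0.1079, 0.1171]
tool_rot: [0.601, 0.799, 0.001, -0.0]
ft_force: [0.0, 1.5, 8.8]
grip_width: 0.129
grasp_force: 63.0
```

The force on the tool fell to about 0 and the motion stopped, so the pin now carries the spring load. Releasing.

Emit:
drive_tool([
  [0,0,0.001,0],
  [0,0,0.0015,0],
  [0,0,0.0015,0],
])

```text
clock: 9.13
tcp_pos: [0.4728, 0.1078, 0.1173]
tool_rot: [0.601, 0.799, 0.001, -0.001]
ft_force: [0.9, 6.0, 3.3]
grip_width: 0.129
grasp_force: 62.1
```

Emit:
drive_tool([
  [0,0,0,0],
  [0,0,0,0],
  [0,0,0,0],
  [0,0,0,0],
  [0,0,0,0],
], hand=0.75)

```text
clock: 9.55
tcp_pos: [0.4727, 0.1043, 0.1164]
tool_rot: [0.602, 0.798, -0.001, -0.0]
ft_force: [1.1, 0.1, -0.2]
grip_width: 0.748
grasp_force: 0.0
```

Emit:
drive_tool([
  [0,0,0,0],
  [0,0,0,0],
  [0,0,0.01,0],
  [0,0,0.025,0],
  [0,0,0.045,0],
])

```text
clock: 9.97
tcp_pos: [0.472, 0.105, 0.1618]
tool_rot: [0.602, 0.799, -0.001, -0.001]
ft_force: [0.5, -0.6, 0.9]
grip_width: 0.749
grasp_force: 0.0
```

Emit:
drive_tool([
  [0,0,0.03,0],
  [0,0,0.06,0],
  [0,0,0.09,0],
  [0,-0.03,0.1,0],
  [0,-0.06,0.1,0],
])

```text
clock: 10.38
tcp_pos: [0.4751, 0.0478, 0.2667]
tool_rot: [0.599, 0.801, 0.003, 0.003]
ft_force: [1.1, -1.7, -0.0]
grip_width: 0.748
grasp_force: 0.0
```

Emit:
drive_tool([
  [0,-0.035,0,0],
  [-0.01,-0.07,0,0],
  [-0.02,-0.105,0,0],
  [-0.03,-0.14,0,0],
  [-0.04,-0.175,0,0],
])

```text
clock: 10.8
tcp_pos: [0.4324, -0.1311, 0.2628]
tool_rot: [0.602, 0.799, 0.0, 0.001]
ft_force: [0.0, -0.4, -0.1]
grip_width: 0.749
grasp_force: 0.0
```

```bash
python3 m.py fin >/dev/null; python3 -c "
from h import *
a=cv2.imread('pics/fin.png'); b=cv2.imread('pics/top0.png')
p,d=grab('top'); q,e=grab('side')
a=cv2.resize(p[160:270,180:400,::-1],(600,300),interpolation=3); b=cv2.resize(q[160:340,200:360,::-1],(267,300),interpolation=3)
cv2.imwrite('pics/f2.png',np.hstack([a,b][:1])); 
c=cv2.resize(q[170:260,240:360,::-1],(400,300),interpolation=3)
cv2.imwrite('pics/f2.png',np.vstack([np.pad(a,((0,0),(0,67),(0,0))),np.hstack([b,c])]))
print(bot.state()['tcp_pos'],bot.state()['clock'])"
```

```text
[ 0.43281971 -0.1306252   0.26245634] 11.0
```

View pics/f2.png

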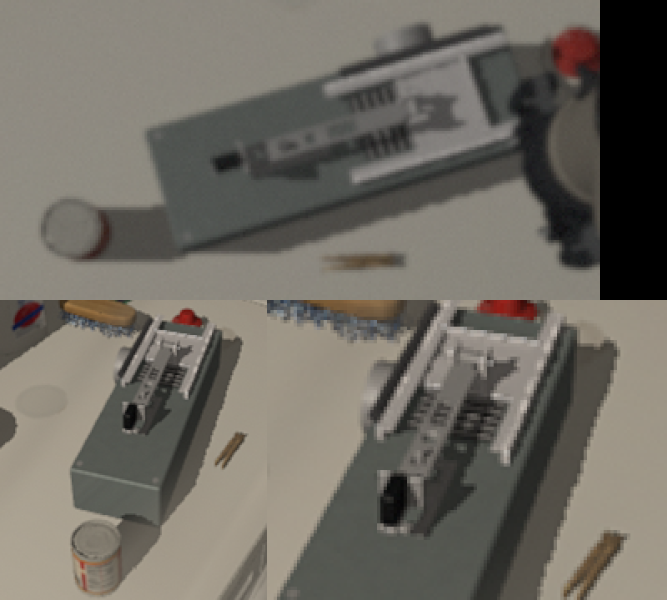

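The shutter stays open with the stay flat. The pin shows at the middle hole, crop (288,145), the grip is at (228,160), and the bystanders have not moved.

```bash
python3 -c "
from bench import bot
print(bot.sign_off())"
```

```text
the job is handed in; nothing more can be done
None
```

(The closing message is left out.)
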